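# Open the sliding lid of the chocolate bin

### The job

I need chocolate for the next batch: open the bin with the yellow handle. Lift its lid by the handle until it clears the two black catch ridges, slide it fully back over the bin's fixed rear cover, and lower it again so that it lies down behind the ridges and stays open. Leave the bin with the green handle shut.

Things in the scene. Friction and masses are not known exactly. Their poses are not given: they have to be found in the camera images.
- choc_handle (a point): Centre of the yellow handle, an upright bar on the bin's grey lid: 18 mm thick along its x, 90 mm long along y, 56 mm tall (28 mm above and below this point); the lid's flat top is at its foot. x is the bin's long axis and points from its front (robot's side) to its rear, the way the lid opens; z up. Lid down, this point is 166 mm above the table. Bin: white, fixed, 320 x 180 x 130 mm high.
- choc_lid (a joint): Travel of the yellow-handled lid towards the bin's rear (along the handle's x), m: 0 shut, 0.110 fully back. An ear at each side of the lid sits before a black ridge, 12 mm high and 16 mm long, on the bin's rim: lid down, it has at most 5 mm of play; raised over 12 mm it slides freely (about 1 N); from 0.050 on it can be lowered behind the ridges.
- choc_lid_rise (a joint): How far that lid is raised, m: 0 lying on the rim, 0.035 at most, where two steel guide rods stop it (5 mm thick, along x, 89 mm to either side of the handle's centre, 12 mm higher than it when the lid is down). The lid (158 x 146 mm, 6 mm thick, about 0.35 kg) stays level and sinks by its own weight when let go.
- white_handle (a point): Centre of the green handle of the other bin, alike in all but its colour and shut; to be left alone. Axes as for the yellow one.

How it is judged (in metres and radians):
On the way:
1. the yellow-handled lid has been lifted over its catch (value of joint choc_lid_rise above 0.01 m), for 0.1 s.
At the end, for the whole second after the job is handed in: The yellow-handled lid is at least 90 mm of its 110 mm back and lies down again (raised less than 4 mm), let go; the green handle is within 10 mm of where it was (value of joint choc_lid above 0.09 m and value of joint choc_lid_rise below 0.004 m and distance of white_handle from where it was at the start of the episode below 0.01 m); the robot touches nothing.
It fails at once if the green-handled lid is opened or lifted (10 mm or more) (distance of white_handle from where it was at the start of the episode above 0.01 m).
It also fails if it takes over 32 s, if anything falls off the work surface, if the arm or the gripper's body presses on something with over 40 N, if the wrist force passes 120 N, or if a joint passes its speed limit or range.

### The arm

A 6-joint arm with a two-finger parallel gripper is mounted at the origin on the work surface. World frame = base frame: x ahead of the robot, y to its left, z up, the work surface at z = 0. Lengths are in m, angles in degrees, forces in N, time in s.
With the tool pointing down it reaches from about 0.3 to 0.75 m from the base axis. Payload 8.5 kg.
Tool frame: the origin (TCP) lies at the very end of the fingers, on their centre line; the grasp point (between the pads) lies 19 mm behind it; z points along the fingers, y is the direction in which the jaws open and shut (so a half turn about z gives the same grasp; the last joint's range is limited). The gripper opens to 88 mm and grips with 3 to 60 N. Pads are 18 mm wide; open, the fingers measure 123 mm over their backs; the gripper's body (75 mm by 187 mm) begins 45 mm behind the grasp point.
Start: joints at [-76.736, 21.807, 74.336, -0, 83.858, -12.336], TCP at [0.238, -0.496, 0.239] pointing down, gripper open.
Joint ranges: [-178.18, 178.18], [-50.72, 133.34], [12.68, 142.11], [-81.47, 261.47], [9.98, 163.14], [-165.26, 165.26]. Speed limits (degrees/s): [136.94, 136.94, 180, 180, 180, 180].

### API

Orientations are given as a 3x3 rotation matrix whose columns are the frame's x, y, z axes.
In Python, from station import telemetry, grab_frame, calibration, order gives the robot as it stands.
- The arm moves only by the tool send_rows, never from a script. Its arguments are lists of equal length, an entry for each row: "linear": the shift along the world's x, y, z in units of 30 mm (1.0 is 30 mm), a list of three; "delta_rot": the turn, a rotation vector about the world's x, y, z in degrees, a list of three; "gripper": the finger opening in mm, from 0 to 88.1. A call has 1 to 20 rows; each row shifts and turns the commanded pose from where the row before left it; what a row does not reach is not made up. A row lasts 1/12 s, in which the tool goes at most 41.7 mm and 7.16 degrees, less where a joint would pass 70% of its speed; a pose out of reach is approached as far as the arm can. A call is refused whole if a number of a shift passes 1 or a number of a turn 7.16, either way. A call with a gripper value outside its range is refused whole. The fingers move at their own pace and stop on an object; "grip_force" is the grip in N (left out, the last holds). Time passes only in rows, so rows that do not move let the fingers close. It gives the time, the measured TCP pose, the force and the opening at its end, in the units of the state.
- telemetry.sense(): the state, without advancing time (a new reading comes with each control period).
- grab_frame(name): name is "scene" or "side" or "wrist"; returns (picture, depth): 384x512x3 uint8, blue, green, red; 384x512 float32, m along the optical axis (not along the pixel's ray), 0 where there is no reading.
- calibration(name): a dict with "fx", "fy", "cx", "cy" (pixels), "dist_coeffs" ([k1, k2, p1, p2, k3] as OpenCV has them; the pictures are not rectified), "T" (4x4, takes a point from camera to world coordinates); the wrist camera has in their place "mount" (4x4, takes a point from camera to tool coordinates, whose origin is the TCP and whose axes are the flange's). Camera axes: x right, y down, z forward; pixel columns grow to the right and rows downward; lengths in m; the calibration is good to about 2 mm. A picture is of the moment at which its call begins: read the wrist's pose just before it. calibration takes no time and is no camera call.
- order.finish_job(): hands the job in, once; it reports no verdict.
The state is a dict: "clock": time; "joints": joint angles; "qvel": joint speeds; "joint_torque": joint torques, N m; "position": TCP position; "ee_rot": TCP orientation; "contact_force": force on the tool from outside, world axes, zero at the start; "wrist_torque": the same for the moment, N m; "gripper_width": finger opening in m.
Only numpy, scipy, OpenCV 4.12 (cv2) and the standard library are available. Lean on these libraries where they do the work, as an engineer would, in place of code of your own. Each camera call takes 0.05 s, during which the arm holds its last target.

## Working session

There is one attempt and no reset: what is moved stays moved. The work goes in short steps, Python scripts to look and compute and a tool call to move; the robot and the scene stay as the last step left them, time stands still between calls to the robot, and variables do not carry over. Pictures are saved under pics/ and viewed, and the job is handed in when it is done.

Besides the shell and the picture viewer there is one more tool, called after "Call:" as name(argument=value, ...), one argument or row to a line, values as JSON. send_rows: Moves the arm, as the interface text tells. Its arguments: {"type":"object","properties":{"linear":{"type":"array"},"delta_rot":{"type":"array"},"gripper":{"type":"array"},"grip_force":{"type":"number"}},"required":["linear","delta_rot","gripper"]}

```bash
mkdir -p pics; python3 - <<'E'
from station import telemetry, grab_frame, calibration
import cv2, numpy as np
s=telemetry.sense(); print(s)
for n in ("scene","side"):
    c=calibration(n); print(n,c)
    p,d=grab_frame(n); cv2.imwrite(f"pics/{n}0.png",p); np.save(f"pics/{n}0.npy",d)
E
```

```text
{'clock': 0.0, 'joints': array([-7.67380968e+01,  2.18421292e+01,  7.43819675e+01, -1.03109211e-03,
        8.38554260e+01, -1.23350277e+01]), 'qvel': array([ 0.04371537, -0.00754652, -0.07904224,  0.03255301,  0.0326115 ,
       -0.02627481]), 'joint_torque': array([ 3.29369199e-03, -4.37914824e+01, -2.24552894e+01,  7.15361279e-02,
        3.52058199e-02, -8.93765787e-05]), 'position': array([ 0.23756195, -0.49577047,  0.23814348]), 'ee_rot': array([[ 9.01854880e-01,  4.32038960e-01, -3.35810797e-04],
       [ 4.32039001e-01, -9.01853917e-01,  1.34681427e-03],
       [ 2.79023953e-04, -1.35971438e-03, -9.99999037e-01]]), 'contact_force': array([-0.15085388, -0.46881436,  0.32869599]), 'wrist_torque': array([-0.00898624, -0.0078433 , -0.01476979]), 'gripper_width': 0.08824389842204926}
scene {'fx': 393.54804633517386, 'fy': 393.54804633517386, 'cx': 257.447826240228, 'cy': 188.8257551406662, 'dist_coeffs': array([-0.1388849,  0.       ,  0.       ,  0.       ,  0.       ]), 'T': array([[ 0.06359154,  0.55812513, -0.82731642,  1.08519899],
       [ 0.99790694, -0.04531464,  0.04613373, -0.0443894 ],
       [-0.01174115, -0.82851851, -0.55983856,  0.56685334],
       [ 0.        ,  0.        ,  0.        ,  1.        ]])}
side {'fx': 354.10600901651725, 'fy': 354.10600901651725, 'cx': 261.2931351918448, 'cy': 192.08692053008204, 'dist_coeffs': array([-0.11242444,  0.        ,  0.        ,  0.        ,  0.        ]), 'T': array([[ 0.99936353, -0.01594031,  0.03191299,  0.47058164],
       [-0.03405251, -0.69282337,  0.72030286, -0.47816285],
       [ 0.01062821, -0.72093112, -0.69292522,  0.64583547],
       [ 0.        ,  0.        ,  0.        ,  1.        ]])}
```

View pics/scene0.png

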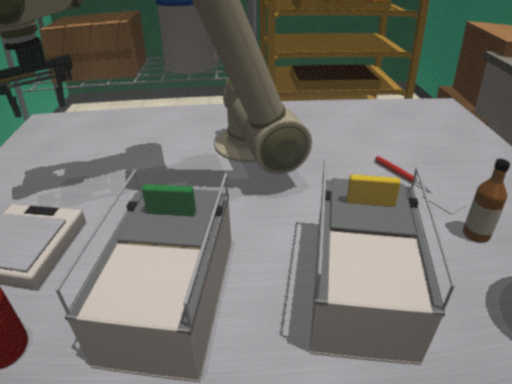

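View pics/side0.png

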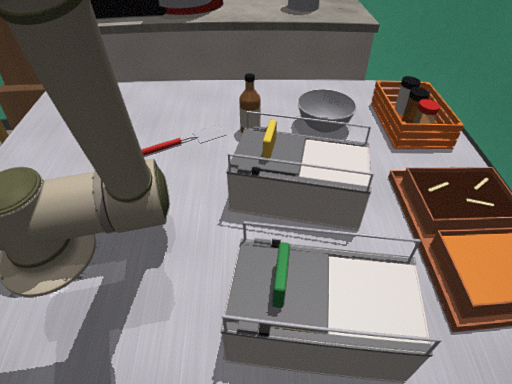

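The yellow-handled bin is at about (373,190) in the scene view and (270,138) in the side view. The green one is at about (170,200) and (282,272). I'll measure the yellow handle from depth next.

```bash
cat > h.py <<'E'
import cv2, numpy as np
from station import calibration
def cloud(n,p,d,T=None):
    c=calibration(n); K=np.array([[c['fx'],0,c['cx']],[0,c['fy'],c['cy']],[0,0,1]])
    T=c['T'] if T is None else T
    v,u=np.mgrid[0:384,0:512]
    uv=cv2.undistortPoints(np.stack([u,v],-1).reshape(-1,1,2).astype(np.float64),K,c['dist_coeffs']).reshape(384,512,2)
    P=np.dstack([uv[...,0]*d,uv[...,1]*d,d])
    return P@T[:3,:3].T+T[:3,3]
def mask(p,col):
    h=cv2.cvtColor(p,cv2.COLOR_BGR2HSV)
    lo,hi=((20,120,80),(33,255,255)) if col=='y' else ((45,100,40),(75,255,255))
    return cv2.inRange(h,lo,hi)>0
E
python3 - <<'E'
from h import *
roi={'scene':{'y':(165,215,335,410),'g':(175,225,135,200)},'side':{'y':(115,165,255,285),'g':(235,310,265,300)}}
for n in('scene','side'):
    p=cv2.imread(f'pics/{n}0.png');d=np.load(f'pics/{n}0.npy');W=cloud(n,p,d)
    for c in 'yg':
        a,b,e,f=roi[n][c]; m=np.zeros((384,512),bool); m[a:b,e:f]=mask(p,c)[a:b,e:f]; m&=d>0
        Q=W[m]; print(n,c,m.sum(),'lo',np.percentile(Q,2,0).round(4),'hi',np.percentile(Q,98,0).round(4))
        r=cv2.minAreaRect(Q[:,:2].astype(np.float32)*1000); print(r)
        # top pts
        t=Q[Q[:,2]>0.186]; 
        if len(t)>5: print(' top',len(t),t.mean(0).round(4), cv2.minAreaRect(t[:,:2].astype(np.float32)*1000))
        # vertical face pts: line fit
        f_=Q[(Q[:,2]<0.185)&(Q[:,2]>0.145)]
        vx=cv2.fitLine(f_[:,:2].astype(np.float32),cv2.DIST_HUBER,0,0.01,0.01).ravel(); print(' face',len(f_),vx.round(4),np.degrees(np.arctan2(vx[1],vx[0])))
E
```

```text
scene y 1369 lo [0.5132 0.1527 0.1455] hi [0.5353 0.2341 0.1972]
((397.4059753417969, 297.4666748046875), (80.45553588867188, 370.90087890625), 50.4744873046875)
 top 433 [0.5232 0.1937 0.1932] ((519.651123046875, 194.76834106445312), (86.8712158203125, 18.050981521606445), 77.09819793701172)
 face 901 [0.2275 0.9738 0.526  0.1934] 76.851006
scene g 732 lo [ 0.5128 -0.2071  0.1483] hi [ 0.5342 -0.1264  0.1977]
((521.6906127929688, -167.68087768554688), (86.53739929199219, 17.08938980102539), 80.07488250732422)
 top 402 [ 0.524  -0.1665  0.1944] ((521.2959594726562, -167.60614013671875), (86.50865173339844, 16.314809799194336), 80.36688995361328)
 face 321 [ 0.1536  0.9881  0.5289 -0.1583] 81.16626
side y 351 lo [0.501  0.1513 0.1488] hi [0.5314 0.2376 0.1943]
((517.9798583984375, 217.67124938964844), (134.86016845703125, 28.665555953979492), 87.3082275390625)
 top 188 [0.5169 0.1887 0.1923] ((517.9905395507812, 194.95669555664062), (88.80895233154297, 17.270116806030273), 76.96598815917969)
 face 152 [0.346  0.9382 0.5182 0.1742] 69.757484
side g 696 lo [ 0.5032 -0.2126  0.1451] hi [ 0.5284 -0.1286  0.1953]
((519.1346435546875, -151.28915405273438), (125.08788299560547, 18.981281280517578), 81.02519226074219)
 top 540 [ 0.5163 -0.1736  0.1933] ((517.0208129882812, -169.51837158203125), (87.64535522460938, 16.709264755249023), 80.44200897216797)
 face 135 [ 0.9752 -0.2215  0.5097 -0.211 ] -12.797599
```

```bash
python3 - <<'E'
import cv2
p=cv2.imread('pics/scene0.png'); cv2.imwrite('pics/sc_crop.png',cv2.resize(p[150:350,300:460],None,fx=3,fy=3,interpolation=2))
p=cv2.imread('pics/side0.png'); cv2.imwrite('pics/si_crop.png',cv2.resize(p[100:220,215:385],None,fx=4,fy=4,interpolation=2))
E
```

```text
(no output)
```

The yellow handle centre is at (0.519, 0.195), with the bin x axis at -13°. The jaws must therefore point along -13°, which means a turn of about +51.4° about z. I'll check the crops for cross bars near the rods before moving.

View pics/sc_crop.png

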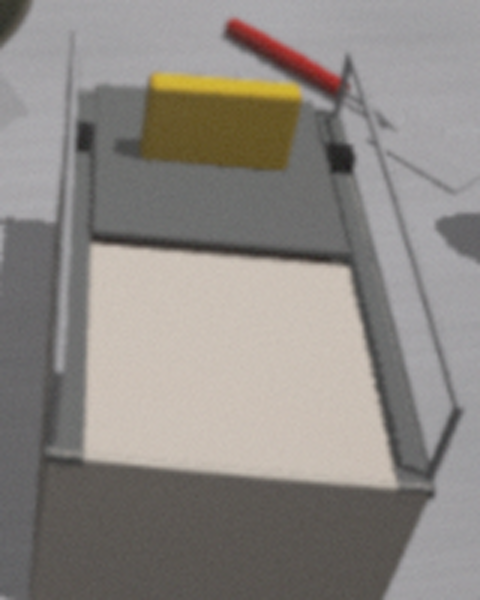

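View pics/si_crop.png

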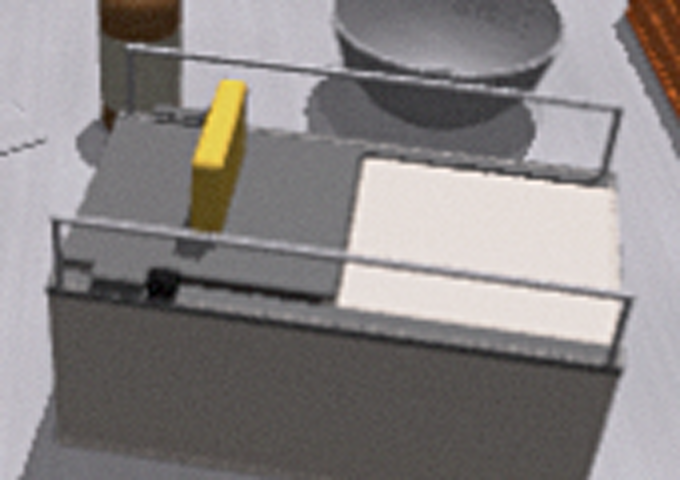

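Call:
send_rows(
  linear=[
    [0.31,0.77,0.4],
    [0.31,0.77,0.4],
    [0.31,0.77,0],
    [0.31,0.77,0],
    [0.31,0.77,0],
    [0.31,0.77,0],
    [0.31,0.77,0],
    [0.31,0.77,0],
    [0.31,0.77,0],
    [0.31,0.77,0],
    [0.31,0.77,0],
    [0.31,0.77,0],
    [0.31,0.77,0],
    [0.31,0.77,0],
    [0.31,0.77,0],
  ],
  delta_rot=[
    [0,0,1.7],
    [0,0,1.7],
    [0,0,1.7],
    [0,0,1.7],
    [0,0,1.7],
    [0,0,1.7],
    [0,0,1.7],
    [0,0,1.7],
    [0,0,1.7],
    [0,0,1.7],
    [0,0,1.7],
    [0,0,1.7],
    [0,0,1.7],
    [0,0,1.7],
    [0,0,1.7],
  ],
  gripper=[88,88,88,88,88,88,88,88,88,88,88,88,88,88,88],
)

```text
clock: 1.35
position: [0.3773, -0.1482, 0.2626]
ee_rot: [[0.627, 0.779, -0.0], [0.779, -0.627, 0.0], [-0.0, -0.0, -1.0]]
contact_force: [-0.3, 0.5, 0.5]
gripper_width: 0.0878
```

The crops show rods along the sides only, with posts at their ends and no cross bar in the gripper's path. The black ridges are at crop pixels (85,135) and (342,157) in the scene view.

Call:
send_rows(
  linear=[
    [0.315,0.763,0],
    [0.315,0.763,0],
    [0.315,0.763,0],
    [0.315,0.763,0],
    [0.315,0.763,0],
    [0.315,0.763,0],
    [0.315,0.763,0],
    [0.315,0.763,0],
    [0.315,0.763,0],
    [0.315,0.763,0],
    [0.315,0.763,0],
    [0.315,0.763,0],
    [0.315,0.763,0],
    [0.315,0.763,0],
    [0.315,0.763,0],
    [0,0,0],
    [0,0,0],
  ],
  delta_rot=[
    [0,0,1.72],
    [0,0,1.72],
    [0,0,1.72],
    [0,0,1.72],
    [0,0,1.72],
    [0,0,1.72],
    [0,0,1.72],
    [0,0,1.72],
    [0,0,1.72],
    [0,0,1.72],
    [0,0,1.72],
    [0,0,1.72],
    [0,0,1.72],
    [0,0,1.72],
    [0,0,1.72],
    [0,0,0],
    [0,0,0],
  ],
  gripper=[88,88,88,88,88,88,88,88,88,88,88,88,88,88,88,88,88],
)

```text
clock: 2.77
position: [0.5187, 0.1944, 0.262]
ee_rot: [[0.225, 0.974, -0.001], [0.974, -0.225, -0.0], [-0.001, -0.001, -1.0]]
contact_force: [0.3, -0.6, -1.0]
gripper_width: 0.088
```

```bash
python3 - <<'E'
from station import telemetry, grab_frame, calibration
from h import *
s=telemetry.sense(); print(s['position'],np.degrees(np.arctan2(s['ee_rot'][1,1],s['ee_rot'][0,1])),s['joints'].round(1))
p,d=grab_frame('wrist'); cv2.imwrite('pics/w1.png',p)
T=np.eye(4);T[:3,:3]=s['ee_rot'];T[:3,3]=s['position']
W=cloud('wrist',p,d,T@calibration('wrist')['mount'])
m=mask(p,'y')&(d>0); Q=W[m]; t=Q[(Q[:,2]>.18)&(Q[:,2]<.21)]; print(len(Q),len(t),t.mean(0) if len(t) else'',cv2.minAreaRect(t[:,:2].astype(np.float32)*1000) if len(t) else '')
E
```

```text
[0.51872952 0.19439606 0.2620486 ] -13.027705579108419 [ 8.3 21.4 71.1 -0.  87.6 21.3]
3168 3029 [0.5175833  0.20183588 0.19220427] ((516.7014770507812, 198.52684020996094), (89.34793853759766, 17.818103790283203), 77.2977294921875)
```

View pics/w1.png

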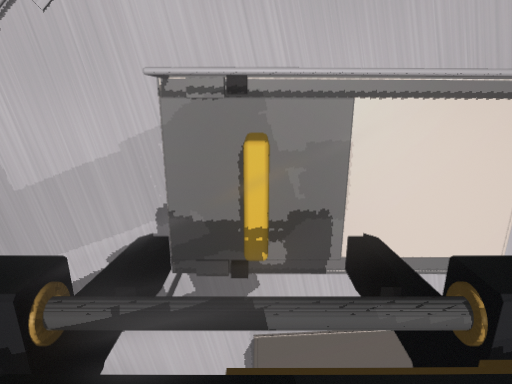

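The wrist view shows the yellow handle centred between the open fingers, at column 257 and rows 133–260. All three cameras agree on its position within about 3 mm. I'll descend to a TCP height of about 0.154 and close.

Call:
send_rows(
  linear=[
    [0,0.05,-0.45],
    [0,0,-0.45],
    [0,0,-0.45],
    [0,0,-0.45],
    [0,0,-0.45],
    [0,0,-0.45],
    [0,0,-0.45],
    [0,0,-0.25],
    [0,0,-0.2],
    [0,0,0],
    [0,0,0],
    [0,0,0],
    [0,0,0],
    [0,0,0],
    [0,0,0],
    [0,0,0],
    [0,0,0],
    [0,0,0],
    [0,0,0],
    [0,0,0],
  ],
  delta_rot=[
    [0,0,0],
    [0,0,0],
    [0,0,0],
    [0,0,0],
    [0,0,0],
    [0,0,0],
    [0,0,0],
    [0,0,0],
    [0,0,0],
    [0,0,0],
    [0,0,0],
    [0,0,0],
    [0,0,0],
    [0,0,0],
    [0,0,0],
    [0,0,0],
    [0,0,0],
    [0,0,0],
    [0,0,0],
    [0,0,0],
  ],
  gripper=[88,88,88,88,88,88,88,88,88,88,60,40,25,10,10,10,10,10,10,10],
  grip_force=25,
)

```text
clock: 4.48
position: [0.5189, 0.1954, 0.1547]
ee_rot: [[0.227, 0.974, -0.0], [0.974, -0.227, 0.0], [-0.0, -0.0, -1.0]]
contact_force: [-0.3, -0.1, -0.3]
gripper_width: 0.0231
```

Call:
send_rows(
  linear=[
    [0,0,0],
    [0,0,0],
    [0,0,0],
    [0,0,0],
    [0,0,0],
  ],
  delta_rot=[
    [0,0,0],
    [0,0,0],
    [0,0,0],
    [0,0,0],
    [0,0,0],
  ],
  gripper=[10,10,10,10,10],
)

```text
clock: 4.9
position: [0.5188, 0.1954, 0.1547]
ee_rot: [[0.227, 0.974, -0.0], [0.974, -0.227, 0.0], [-0.0, -0.0, -1.0]]
contact_force: [-0.7, -0.0, -0.4]
gripper_width: 0.0178
```

Gripped at 17.8 mm. Now I'll lift 21 mm, between the 12 mm ridge and the 35 mm stop.

Call:
send_rows(
  linear=[
    [0,0,0.1],
    [0,0,0.15],
    [0,0,0.15],
    [0,0,0.15],
    [0,0,0.15],
    [0,0,0],
    [0,0,0],
  ],
  delta_rot=[
    [0,0,0],
    [0,0,0],
    [0,0,0],
    [0,0,0],
    [0,0,0],
    [0,0,0],
    [0,0,0],
  ],
  gripper=[10,10,10,10,10,10,10],
)

```text
clock: 5.48
position: [0.5191, 0.1953, 0.1761]
ee_rot: [[0.227, 0.974, 0.001], [0.974, -0.227, 0.0], [0.0, 0.001, -1.0]]
contact_force: [0.7, -0.2, -3.6]
gripper_width: 0.0178
```

```bash
python3 - <<'E'
from station import telemetry, grab_frame
from h import *
s=telemetry.sense(); print(s['position'],s['contact_force'],s['gripper_width'])
p,d=grab_frame('scene'); cv2.imwrite('pics/sc2.png',cv2.resize(p[120:320,270:470],None,fx=3,fy=3,interpolation=2))
E
```

```text
[0.51908289 0.19530748 0.17608679] [ 0.74471011 -0.22010102 -3.5946724 ] 0.017823908335478957
```

View pics/sc2.png

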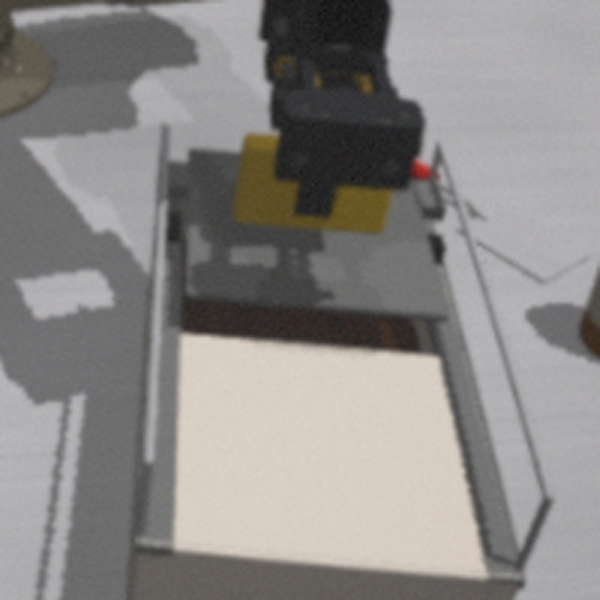

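The lid is lifted: the dark chocolate gap shows at about (310,325) in the crop, and the wrist carries 3.6 N. Next I'll slide back about 105 mm along -13°.

Call:
send_rows(
  linear=[
    [0.15,-0.035,0],
    [0.285,-0.066,0],
    [0.285,-0.066,0],
    [0.285,-0.066,0],
    [0.285,-0.066,0],
    [0.285,-0.066,0],
    [0.285,-0.066,0],
    [0.285,-0.066,0],
    [0.285,-0.066,0],
    [0.285,-0.066,0],
    [0.285,-0.066,0],
    [0.285,-0.066,0],
    [0.135,-0.03,0],
    [0,0,0],
    [0,0,0],
  ],
  delta_rot=[
    [0,0,0],
    [0,0,0],
    [0,0,0],
    [0,0,0],
    [0,0,0],
    [0,0,0],
    [0,0,0],
    [0,0,0],
    [0,0,0],
    [0,0,0],
    [0,0,0],
    [0,0,0],
    [0,0,0],
    [0,0,0],
    [0,0,0],
  ],
  gripper=[10,10,10,10,10,10,10,10,10,10,10,10,10,10,10],
)

```text
clock: 6.78
position: [0.6218, 0.1712, 0.1757]
ee_rot: [[0.227, 0.974, 0.0], [0.974, -0.227, -0.001], [-0.001, 0.0, -1.0]]
contact_force: [-0.3, -5.3, -3.2]
gripper_width: 0.0177
```

Moved 105.5 mm with the grip still at 17.7 mm and only a small side force. Lowering.

Call:
send_rows(
  linear=[
    [0,0,-0.15],
    [0,0,-0.15],
    [0,0,-0.15],
    [0,0,-0.15],
    [0,0,-0.08],
    [0,0,0],
    [0,0,0],
  ],
  delta_rot=[
    [0,0,0],
    [0,0,0],
    [0,0,0],
    [0,0,0],
    [0,0,0],
    [0,0,0],
    [0,0,0],
  ],
  gripper=[10,10,10,10,10,10,10],
)

```text
clock: 7.37
position: [0.6211, 0.1714, 0.1554]
ee_rot: [[0.227, 0.974, -0.001], [0.974, -0.227, -0.001], [-0.001, -0.0, -1.0]]
contact_force: [-1.6, -4.7, -3.4]
gripper_width: 0.0181
```

```bash
python3 - <<'E'
from station import telemetry, grab_frame
from h import *
s=telemetry.sense(); print(s['position'],s['contact_force'],s['gripper_width'])
p,d=grab_frame('scene'); cv2.imwrite('pics/sc3.png',cv2.resize(p[120:320,270:470],None,fx=3,fy=3,interpolation=2))
E
```

```text
[0.62107493 0.1713869  0.15535338] [-1.58644866 -4.70356372 -3.36885555] 0.018086679325368504
```

View pics/sc3.png

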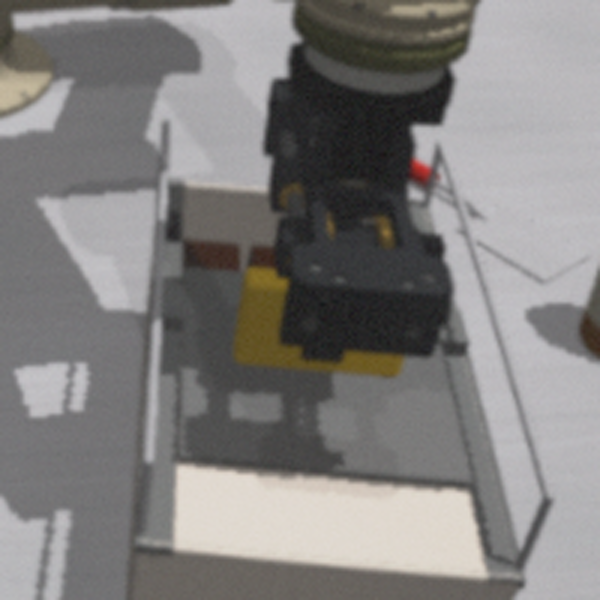

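The lid is back, with the bin open in front of it at crop (220,250), and about 1 mm above rest. Next: open the fingers, then rise clear.

Call:
send_rows(
  linear=[
    [0,0,-0.03],
    [0,0,0],
    [0,0,0],
    [0,0,0],
    [0,0,0],
    [0,0,0],
    [0,0,0],
    [0,0,0],
    [0,0,0],
    [0,0,0],
    [0,0,0],
    [0,0,0],
    [0,0,0.2],
    [0,0,0.5],
    [0,0,0.5],
    [0,0,0.5],
    [0,0,0.5],
    [0,0,0.5],
    [0,0,0.5],
    [0,0,0.5],
  ],
  delta_rot=[
    [0,0,0],
    [0,0,0],
    [0,0,0],
    [0,0,0],
    [0,0,0],
    [0,0,0],
    [0,0,0],
    [0,0,0],
    [0,0,0],
    [0,0,0],
    [0,0,0],
    [0,0,0],
    [0,0,0],
    [0,0,0],
    [0,0,0],
    [0,0,0],
    [0,0,0],
    [0,0,0],
    [0,0,0],
    [0,0,0],
  ],
  gripper=[10,10,60,60,60,60,60,60,60,60,60,60,60,60,60,60,60,60,60,60],
)

```text
clock: 9.08
position: [0.6214, 0.1716, 0.2668]
ee_rot: [[0.227, 0.974, 0.0], [0.974, -0.227, 0.0], [0.0, 0.0, -1.0]]
contact_force: [-0.1, 0.3, -0.0]
gripper_width: 0.06
```

Call:
send_rows(
  linear=[
    [-0.5,0,0.5],
    [-0.5,0,0.5],
    [-0.5,0,0],
    [-0.5,0,0],
    [-0.5,0,0],
    [-0.5,0,0],
    [-0.5,0,0],
    [0,0,0],
    [0,0,0],
  ],
  delta_rot=[
    [0,0,0],
    [0,0,0],
    [0,0,0],
    [0,0,0],
    [0,0,0],
    [0,0,0],
    [0,0,0],
    [0,0,0],
    [0,0,0],
  ],
  gripper=[60,60,60,60,60,60,60,60,60],
)

```text
clock: 9.83
position: [0.5164, 0.1717, 0.2963]
ee_rot: [[0.226, 0.974, 0.001], [0.974, -0.226, 0.0], [0.0, 0.001, -1.0]]
contact_force: [1.2, 0.1, 0.4]
gripper_width: 0.0603
```

```bash
python3 - <<'E'
from station import telemetry, grab_frame
from h import *
s=telemetry.sense(); print(s['clock'],s['position'],s['contact_force'],s['gripper_width'])
roi={'scene':{'y':(150,290,320,420),'g':(175,225,135,200)},'side':{'y':(110,180,240,330),'g':(235,310,265,300)}}
for n in('scene','side'):
    p,d=grab_frame(n);W=cloud(n,p,d)
    cv2.imwrite(f'pics/{n}4.png',p)
    for c in 'yg':
        a,b,e,f=roi[n][c]; m=np.zeros((384,512),bool); m[a:b,e:f]=mask(p,c)[a:b,e:f]; m&=d>0
        Q=W[m]; t=Q[(Q[:,2]>.18)&(Q[:,2]<.25)]
        print(n,c,len(t),t.mean(0).round(4),np.percentile(t[:,2],95),cv2.minAreaRect(t[:,:2].astype(np.float32)*1000))
E
```

```text
9.8333 [0.51644451 0.17167349 0.29628649] [1.21498208 0.09372561 0.37307111] 0.06029777951922285
scene y 795 [0.6266 0.1694 0.1913] 0.19666347891301553 ((623.03759765625, 170.92007446289062), (88.17626190185547, 20.7022705078125), 75.11876678466797)
scene g 273 [ 0.5237 -0.167   0.1957] 0.19772060251411164 ((522.2447509765625, -167.95327758789062), (85.31071472167969, 14.201007843017578), 81.0051040649414)
side y 196 [0.6188 0.164  0.1918] 0.19442733385033428 ((620.5613403320312, 171.54953002929688), (92.0977554321289, 16.961870193481445), 77.30831146240234)
side g 562 [ 0.5161 -0.175   0.1929] 0.19489671751399962 ((517.0166625976562, -169.4322509765625), (87.56580352783203, 16.72081756591797), 80.44149017333984)
```

View pics/side4.png

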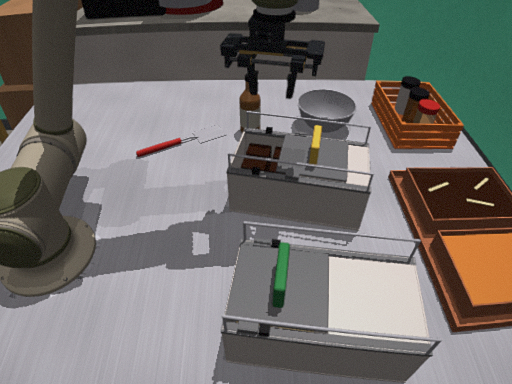

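View pics/scene4.png

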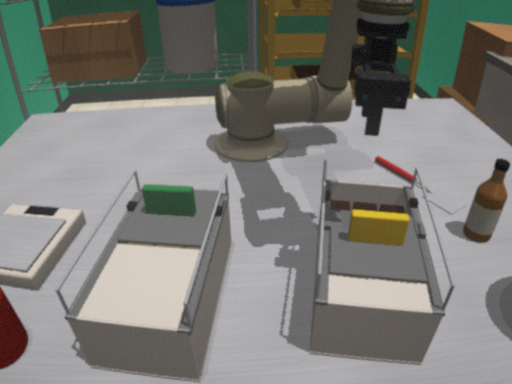

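Both views show the yellow lid back and lying down, with chocolate showing at (262,157) in the side view. It has moved about 105 mm. Its top height is unchanged from the shut position, the green handle is unmoved, and the gripper is well clear.

```bash
python3 -c "
from station import order
print(order.finish_job())"
```

```text
the job is handed in; nothing more can be done
None
```

The chocolate bin is open. I gripped the yellow handle, lifted the lid about 21 mm over the ridges and slid it back. I then lowered it to about 1 mm above rest, let it go and moved the gripper clear. The job was handed in at about 10 s on the robot's clock, and no verdict is reported.

- **Yellow lid:** the two fixed cameras put it 105 to 106 mm back, against the 90 mm needed. The handle's top is at the same height as when it was shut (about 0.195 m), so it is lying down.
- **Green handle:** it is where it was, within about 1 mm.
- **Robot:** it touches nothing; the last force reading was about 1 N, which is noise level.
- **Disagreements:** the wrist camera put the yellow handle about 3 mm further left than the fixed cameras did. A side force of about 5 N appeared during the slide, probably from a slight misalignment. Neither affected the result.

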